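# Turn the bit tray round in its sleeve

## Task

The tray of driver bits was put into its steel sleeve the wrong way round, with the bits hidden at the back. Slide it right out, turn it end for end, and slide it back in, right way up and pushed fully home, so that the bits stand outside the mouth ready to be picked. Leave the other things on the bench where they are.

Things in the scene. Friction and masses are not known exactly. Their poses are not given: they have to be found in the camera images.
- sleeve: Low steel sleeve (inverted U-channel) screwed to the bench, 90 long (x), 66 wide (y; 102 over its 3 thick side flanges), 43 high. Origin: centre of its underside. Its +x points into the sleeve, from the open mouth (x = -45) to the closed back (inner face of the back stop at x = +40); z up. No floor: the tray slides on the bench. Inner width 60, inner height 40, walls and roof 3 thick.
- sleeve_mouth (a point): Centre of the sleeve's open mouth, 20 above the bench, 45 from the sleeve's origin along its -x; axes as the sleeve's. The side walls flare to an inner width of about 70 (76 outside) over the last 10 before the mouth.
- tray_center (a point): Centre (18 above its underside) of the loose black plastic bit tray: 130 long (x), 52 wide (y), 36 high (z up), flat straight sides over its whole length, 0.2 to 0.4 kg. Starts in the sleeve, bit end at the back, plain end sticking out 46 to 55. Reversed and home against the back stop, its bit end sticks out 45 and its centre lies at x = -25 in the sleeve's frame. Ordinary friction, no latch.
- tray_bit_end (a point): Middle of the tray's end face at the bit end, 65 from tray_center along the tray's +x, same height. The 42 mm of tray next to it is an open pocket with 5 mm walls in which twelve short steel driver bits stand, tips below the walls' top; the rest of the tray, to its -x end, is a plain solid block.
- bottle: Bystander: upright white bottle, 36 across, 95 high, behind the sleeve. Origin: centre of its underside.
- flange: Bystander: turned aluminium flange, 56 across, 26 high, beside the sleeve. Origin: centre of its underside.
- wrench: Bystander: steel wrench lying flat beside the sleeve. Origin: under its middle, x along it.
- tin: Bystander: upright steel can, 68 across, 80 high. Origin: centre of its underside.
- driver: Bystander: screwdriver lying on the bench. Origin: under its middle, x along it.
- carton: Bystander: open cardboard tray 170 x 110 x 50 high. Origin: centre of its underside.
There are look-alikes about, which are no part of the job. Of the things that look like the part that bears tray_center, the smallest one is meant.

How it is judged:
By the outcome, as a careful person would: the job done as asked, in the order asked, and still so for the second after the job is handed in, with the robot touching nothing.
It also fails if it takes over 72 s, if anything falls off the work surface, if the arm or the gripper's body presses on something with over 40 N, if the wrist force passes 120 N, or if a joint passes its speed limit or range.

## Robot

A 6-joint arm with a two-finger parallel gripper is mounted at the origin on the work surface. World frame = base frame: x ahead of the robot, y to its left, z up, the work surface at z = 0. Lengths are in m, angles in degrees, forces in N, time in s.
With the tool pointing down it reaches from about 0.25 to 0.725 m from the base axis. Payload 9.7 kg.
Tool frame: the origin (TCP) lies midway between the tips of the shut fingers; the grasp point (between the pads) lies 19 mm behind it; z points along the fingers, y is the line along which they close (so a half turn about z gives the same grasp; the last joint's range is limited). The gripper opens to 85 mm and grips with 20 to 120 N. Pads are 22 mm wide; open, the fingers measure 114 mm over their backs; the gripper's body (76 mm by 85 mm) begins 54 mm behind the grasp point. The pads swing forward as they close: fully open they stand 13 mm farther back than shut.
Start: joints at [65.088, 4.979, 10.078, 95.1, 0, 90], TCP at [0.232, 0.499, 0.198] pointing down, gripper open.
Joint ranges: [-179.16, 179.16], [-48.56, 103.87], [-65.8, 70.77], [-126.05, 130.52], [-82.76, 87.17], [-180, 180]. Speed limits (degrees/s): [127.2, 127.2, 147.25, 180, 180, 180].

## Interface

Orientations are given as [roll, pitch, yaw] about the fixed x, y, z axes, in that order (R = Rz(yaw) Ry(pitch) Rx(roll)).
In Python, from workcell import bot gives the robot as it stands. The module is installed in compiled form; this text tells all that it offers.
- The arm moves only by the tool send_rows, never from a script. Its argument "moves" is one flat list of numbers, 7 for each row, row after row: the shift along the world's x, y, z normalised to -1 to 1, where 1 is 0.025 m, then the turn, a rotation vector about the world's x, y, z normalised to -1 to 1, where 1 is 0.15 rad, then the closure, from -1 (fully open) to 1 (shut), so that 0 is half open. A call has 1 to 8 rows; each row shifts and turns the commanded pose from where the row before left it; what a row does not reach is not made up. A row lasts 1/8 s, in which the tool goes at most 62.5 mm and 10.7 degrees, less where a joint would pass 70% of its speed; a pose out of reach is approached as far as the arm can. A call with a number of a shift or a turn outside -1 to 1 is refused whole. A call with a gripper value outside its range is refused whole. The fingers move at their own pace and stop on an object; "squeeze" is the grip in N (left out, the last holds). Time passes only in rows, so rows that do not move let the fingers close. It gives the time, the measured TCP pose, the force, the opening and the grip force at its end, in the units of the state.
- bot.get_obs(): the state, without advancing time (a new reading comes with each control period).
- bot.camera(name): name is "side" or "top"; returns a dict with "color" (420x560x3 uint8, red, green, blue), "camera_matrix" (3x3 intrinsics, pixels), "R" (3x3) and "t" (3): a world point X has camera coordinates R X + t. Camera axes: x right, y down, z forward; pixel columns grow to the right and rows downward; lengths in m; the calibration is good to about 2 mm. A picture is of the moment at which its call begins. There is no depth.
- bot.job_done(): hands the job in; it is judged then, once.
Trained networks look in the newest picture that a camera, given by its name, has taken for a name from the list of things; names that differ only in an ending like _2 or _b are one class to them, and where a whole thing is asked for, a point or a joint stands for the part that bears it (a point fixed in the world has none). Each returns a list of dicts, best first, with "p" (0 to 1); they miss things now and then, are a little off and sometimes report something else, mostly with a low value. They report only what shows in the picture. A call takes as long as a camera call. They do not tell look-alikes from the thing itself.
- bot.boxes_of(camera, query): "extent" ([left, top, right, bottom] in pixels, round what is visible of it).
- bot.trace(camera, query): "region" (420x560 bool, what is visible of it) and "extent" ([left, top, right, bottom] in pixels, round what is visible of it).
- bot.landmark_of(camera, query): "pixel" ([column, row] in pixels: a listed point, or the origin of a listed thing).
The state is a dict: "time": time; "q": joint angles; "qd": joint speeds; "joint_efforts": joint torques, N m; "ee_pos": TCP position; "tcp_rot": TCP orientation; "wrist_force": force on the tool from outside, world axes, zero at the start; "torque": the same for the moment, N m; "opening": finger opening in m; "grasp_force": force on a finger pad.
Only numpy, scipy, OpenCV 4.12 (cv2) and the standard library are available. Lean on these libraries where they do the work, as an engineer would, in place of code of your own. Each camera call takes 0.05 s, during which the arm holds its last target. There are 200 camera calls.

## Working session

There is one attempt and no reset: what is moved stays moved. The work goes in short steps, Python scripts to look and compute and a tool call to move; the robot and the scene stay as the last step left them, time stands still between calls to the robot, and variables do not carry over. Pictures are saved under pics/ and viewed, at most 10 in all, crops included, and the job is handed in when it is done.

Besides the shell and the picture viewer there is one more tool, called after "Request:" by a JSON object that holds its "api" and its "payload". send_rows: Moves the arm, as the interface text tells. Its arguments: {"type":"object","properties":{"moves":{"type":"array"},"squeeze":{"type":"number"}},"required":["moves"]}

```bash
mkdir -p pics; cat > h.py <<'E'
from workcell import bot
import numpy as np, cv2
def cam(n):
    c=bot.camera(n); return c
def pix2plane(c,px,z):
    K=np.array(c["camera_matrix"]);R=np.array(c["R"]);t=np.array(c["t"])
    d=R.T@np.linalg.inv(K)@np.array([px[0],px[1],1.]); o=-R.T@t
    return o+d*(z-o[2])/d[2]
def proj(c,X):
    p=np.array(c["camera_matrix"])@(np.array(c["R"])@np.array(X)+np.array(c["t"])); return p[:2]/p[2]
E
python3 - <<'E'
from h import *
print(bot.get_obs())
H={'sleeve':0,'sleeve_mouth':.02,'tray_center':.018,'tray_bit_end':.018,'bottle':0,'flange':0,'wrench':0,'tin':0,'driver':0,'carton':0}
ims=[]
for n in('top','side'):
    c=cam(n); ims.append(c["color"][:,:,::-1])
    cv2.imwrite(f'pics/{n}0.png',cv2.resize(ims[-1],(800,600)))
    print(n,'cam pos',-np.array(c["R"]).T@np.array(c["t"]))
    for q in H:
        for d in bot.landmark_of(n,q)[:3]:
            print(n,q,round(d['p'],2),np.round(d['pixel']),np.round(pix2plane(c,d['pixel'],H[q]),3)[:2])
    for q in('tray_center','sleeve'):
        for d in bot.trace(n,q):
            print(n,q,d['p'],d['extent'],d['region'].sum(),cv2.minAreaRect(np.argwhere(d['region'])[:,::-1].astype(np.float32)))
E
```

```text
{'time': 0.0, 'q': array([ 6.50885584e+01,  5.01123554e+00,  1.00349034e+01,  9.51001279e+01,
       -1.71136356e-03,  9.00007739e+01]), 'qd': array([ 0.02716176,  0.04979188, -0.01173859,  0.03349403, -0.0263968 ,
        0.02527449]), 'joint_efforts': array([ 5.94907324e-04, -5.20390248e+01,  4.64797390e+01,  1.62436691e-02,
       -1.36020995e-05, -3.76036098e-06]), 'ee_pos': array([0.23156222, 0.49857482, 0.19768583]), 'tcp_rot': array([-1.79923540e+02,  1.71239476e-03,  1.55087787e+02]), 'wrist_force': array([0.02702966, 0.17310713, 0.99854196]), 'torque': array([ 0.00616004,  0.00127986, -0.02651635]), 'grasp_force': 0.0, 'opening': 0.08512718699074087}
top cam pos [0.37237742 0.03108824 1.43077706]
top sleeve 0.96 [255. 184.] [0.647 0.095]
top sleeve_mouth 0.69 [260. 196.] [0.609 0.079]
top tray_center 0.88 [222. 306.] [0.305 0.17 ]
top tray_center 0.79 [330. 234.] [ 0.509 -0.119]
top tray_center 0.57 [255. 192.] [0.62  0.092]
top tray_bit_end 0.86 [328. 197.] [ 0.614 -0.114]
top tray_bit_end 0.75 [229. 339.] [0.217 0.147]
top tray_bit_end 0.31 [287. 171.] [0.685 0.005]
top bo
[... 1442 characters left out ...]
river 0.96 [263. 380.] [ 0.377 -0.375]
side carton 0.59 [229. 149.] [0.47  0.434]
side tray_center 0.93 [280.5, 198.9, 302.6, 220.9] 401 ((289.300048828125, 209.1000213623047), (21.0190372467041, 21.913463592529297), 63.43495178222656)
side tray_center 0.79 [254.3, 239.1, 329.5, 294.9] 2547 ((290.1864318847656, 265.7230224609375), (35.841278076171875, 76.66096496582031), 68.0254898071289)
side tray_center 0.71 [154.3, 178.4, 224.4, 234.0] 1986 ((190.83255004882812, 205.63369750976562), (32.40327453613281, 68.18460083007812), 65.43283081054688)
side sleeve 0.9 [292.9, 186.3, 330.0, 217.2] 759 ((312.2286682128906, 200.57391357421875), (34.55293655395508, 27.77690887451172), 54.782405853271484)
```

View pics/top0.png

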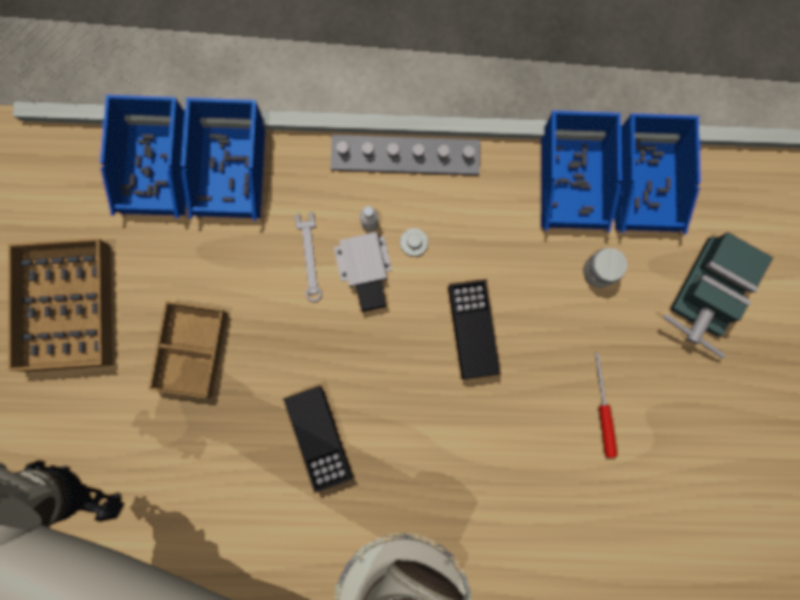

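View pics/side0.png

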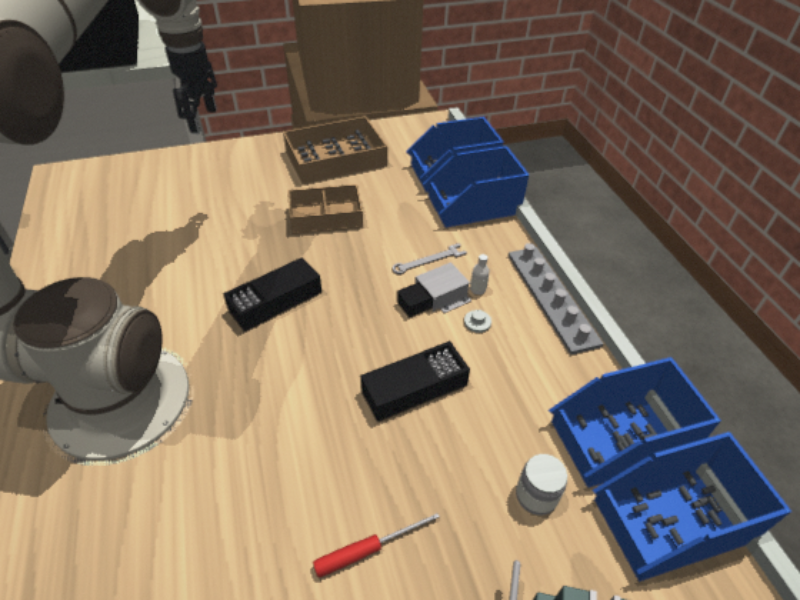

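Top view: the target tray is in the grey sleeve (roof at about 363,258 of the 800-px picture), with its black plain end at (371,295). The two free trays are larger look-alikes. I'll take an enlarged crop and fit outlines.

```bash
cat > fit.py <<'E'
from h import *
from scipy.optimize import minimize
def box(p,x0,x1,w,z0,z1,off=(0,0)):
    X,Y,a=p; c,s=np.cos(a),np.sin(a)
    return np.array([[X+c*x-s*y,Y+s*x+c*y,z] for x in(x0,x1) for y in(-w/2,w/2) for z in(z0,z1)])
def sil(c,P,S=8):
    m=np.zeros((420*S,560*S),np.uint8) if S==1 else None
    q=np.array([proj(c,x) for x in P]); return cv2.convexHull(q.astype(np.float32))
def mask(c,P,win,S=6):
    l,t,r,b=win; m=np.zeros(((b-t)*S,(r-l)*S),np.uint8)
    h=(sil(c,P)[:,0]-[l,t]+.5)*S
    cv2.fillPoly(m,[np.round(h).astype(np.int32)],1); return cv2.resize(m.astype(np.float32),(r-l,b-t),interpolation=cv2.INTER_AREA)
E
python3 - <<'E'
from fit import *
C={};M={};T={}
for n,win in(('top',(220,140,300,230)),('side',(262,170,342,235))):
    c=C[n]=cam(n); l,t,r,b=win
    M[n]=bot.trace(n,'sleeve')[0]['region'][t:b,l:r]
    ds=bot.trace(n,'tray_center'); d=[d for d in ds if d['region'][t:b,l:r].sum()>100][0]; T[n]=d['region'][t:b,l:r]
W={'top':(220,140,300,230),'side':(262,170,342,235)}
# erode away flanges: opening
def cost(p):
    e=0
    for n in C:
        ms=mask(C[n],box(p[:3],-.045,.045,.066,0,.043),W[n])
        mt=mask(C[n],box([p[0],p[1],p[2]+p[4]],-.045-p[3],-.045,.052,0,.036),W[n])
        u=np.maximum(ms,mt); obs=(M[n]|T[n]).astype(float)
        e+=np.abs(u-obs).sum()+.5*np.abs(np.clip(mt-ms,0,1)-T[n])[ :].sum()
    return e
best=min((minimize(cost,[.645,.092,a,.05,0],method='Nelder-Mead',options=dict(initial_simplex=np.array([.645,.092,a,.05,0])+np.vstack([np.zeros(5),np.diag([.008,.008,.1,.005,.04])]),maxiter=400)) for a in(.1,.25)),key=lambda r:r.fun)
p=best.x;print(np.round(p,4),np.degrees(p[2]),best.fun)
for n in C:
    l,t,r,b=W[n]; S=7
    im=cv2.resize(C[n]['color'][t:b,l:r,::-1],None,fx=S,fy=S,interpolation=cv2.INTER_CUBIC)
    for P,col in((box(p[:3],-.045,.045,.066,0,.043),(0,0,255)),(box([p[0],p[1],p[2]+p[4]],-.045-p[3],-.045,.052,0,.036),(0,255,0)),(box(p[:3],-.045,.045,.066,.043,.043),(255,0,0))):
        cv2.polylines(im,[np.int32((sil(C[n],P)[:,0]-[l,t]+.5)*S)],True,col,1)
    C[n]['im']=im
a,b=C['top']['im'],C['side']['im']
o=np.zeros((max(len(a),len(b)),a.shape[1]+b.shape[1],3),np.uint8);o[:len(a),:a.shape[1]]=a;o[:len(b),a.shape[1]:]=b
cv2.imwrite('pics/c1.png',cv2.resize(o,(800,int(len(o)*800/o.shape[1]))))
E
```

```text
[0.6472 0.0953 0.2312 0.05   0.0088] 13.24448642343011 611.7916701268405
```

View pics/c1.png

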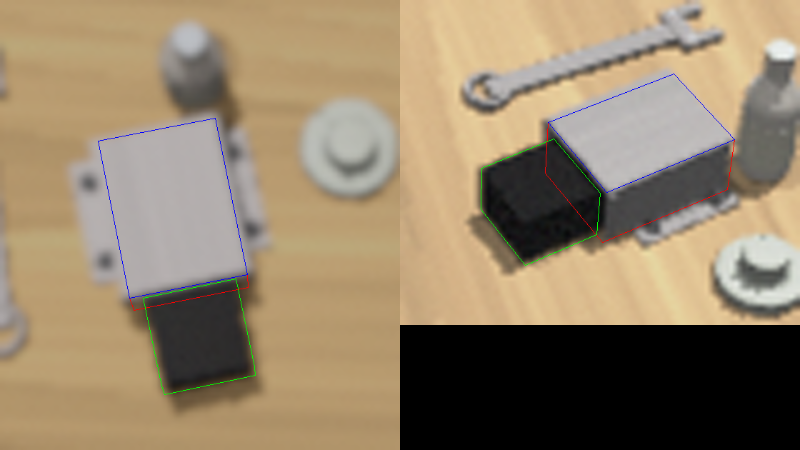

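Both outlines fit well. The sleeve is at (0.647, 0.095) with yaw 13.2°, and the tray sticks out 50 mm. I'm moving over the plain end now.

Request:
{"api": "send_rows", "payload": {"moves": [0.8,-1,0,0,0,-1,-1,0.8,-1,0,0,0,-1,-1,0.8,-1,0,0,0,-1,-1,0.8,-1,0,0,0,-1,-1,0.8,-1,0,0,0,-1,-1,0.8,-1,0,0,0,-1,-1,0.8,-1,0,0,0,-1,-1,0.8,-1,0,0,0,-1,-1], "squeeze": 60}}

```text
time: 2.6
ee_pos: [0.3922, 0.298, 0.1985]
tcp_rot: [180.0, -0.0, 86.1]
wrist_force: [-0.1, -0.1, -0.3]
opening: 0.0854
grasp_force: 0.0
```

Request:
{"api": "send_rows", "payload": {"moves": [0.8,-1,0,0,0,-1,-1,0.8,-1,0,0,0,-1,-1,0.8,-1,0,0,0,-1,-1,0.8,-1,0,0,0,-1,-1,0.8,-1,0,0,0,-1,-1,0.8,-1,0,0,0,-1,-1,0.8,-1,0,0,0,-1,-1,0,0,0,0,0,-1,-1]}}

```text
time: 3.6
ee_pos: [0.5326, 0.1222, 0.1979]
tcp_rot: [180.0, 0.0, 17.2]
wrist_force: [-0.1, 1.1, -0.1]
opening: 0.0853
grasp_force: 0.0
```

```bash
python3 -c "
from h import *
o=bot.get_obs();print(o['time'],o['q'],o['ee_pos'],o['tcp_rot'])"
```

```text
3.6 [ 1.29311897e+01  4.51094427e+00  9.52920454e+00  9.50462221e+01
 -1.44522451e-02  1.75770558e+02] [0.53262792 0.122211   0.19794147] [1.79987649e+02 2.89515582e-02 1.71606317e+01]
```

Request:
{"api": "send_rows", "payload": {"moves": [0.77,-0.9,-0.5,0,0,-0.23,-1,0.77,-0.9,-0.5,0,0,-0.23,-1,0,0,-1,0,0,0,-1,0,0,-1,0,0,0,-1,0,0,-1,0,0,0,-1,0,0,-1,0,0,0,-1,0,0,0,0,0,0,-1,0,0,0,0,0,0,-1]}}

```text
time: 4.6
ee_pos: [0.5706, 0.0789, 0.0745]
tcp_rot: [180.0, -0.1, 13.6]
wrist_force: [0.3, -0.4, 0.3]
opening: 0.0853
grasp_force: 0.0
```

```bash
python3 - <<'E'
from h import *
o=bot.get_obs();print(o['q'],o['ee_pos'],o['tcp_rot'])
a,b=cam('top'),cam('side')
x=[cv2.resize(a['color'][130:250,210:330,::-1],(400,400),interpolation=3),cv2.resize(b['color'][130:250,240:360,::-1],(400,400),interpolation=3)]
cv2.imwrite('pics/c2.png',np.hstack(x))
E
```

```text
[ 7.87017805e+00  7.79509448e+00 -5.47401828e-01  8.15993659e+01
 -9.47314107e-04  1.74247636e+02] [0.57057085 0.07886527 0.07446355] [ 1.79993230e+02 -5.77500540e-02  1.36225454e+01]
```

View pics/c2.png

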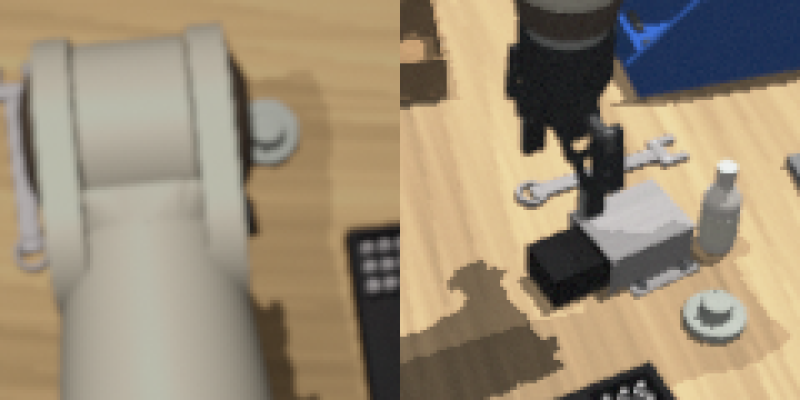

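The side view shows the open fingers above the tray's plain end (565,270), in front of the sleeve. I'll go down and check before closing.

Request:
{"api": "send_rows", "payload": {"moves": [0,-0.06,-0.95,0,0,-0.05,-1,0,0,-0.95,0,0,0,-1,0,0,-0.95,0,0,0,-1,0,0,0,0,0,0,-1,0,0,0,0,0,0,-1]}}

```text
time: 5.32
ee_pos: [0.571, 0.0774, 0.0037]
tcp_rot: [180.0, -0.1, 13.2]
wrist_force: [0.1, 0.2, 0.8]
opening: 0.0856
grasp_force: 0.0
```

Request:
{"api": "send_rows", "payload": {"moves": [0,0,0,0,0,0,1,0,0,0,0,0,0,1,0,0,0,0,0,0,1,0,0,0,0,0,0,1,0,0,0,0,0,0,1,0,0,0,0,0,0,1], "squeeze": 50}}

```text
time: 6.08
ee_pos: [0.5709, 0.0774, 0.0032]
tcp_rot: [180.0, -0.1, 13.2]
wrist_force: [0.0, 0.7, 6.0]
opening: 0.0004
grasp_force: 3.2
```

The fingers shut on nothing, so I'll look.

```bash
python3 - <<'E'
from h import *
o=bot.get_obs();print(o['ee_pos'],o['wrist_force'],o['opening'],o['grasp_force'])
a,b=cam('top'),cam('side')
x=[cv2.resize(a['color'][130:250,210:330,::-1],(400,400),interpolation=3),cv2.resize(b['color'][165:245,255:335,::-1],(400,400),interpolation=3)]
cv2.imwrite('pics/c3.png',np.hstack(x))
for d in bot.trace('side','tray_center'): print(d['p'],d['extent'],d['region'].sum())
print(proj(b,o['ee_pos']),proj(b,o['ee_pos']+np.array([0,0,.05])))
E
```

```text
[0.57093633 0.07742062 0.00321124] [0.03325847 0.72692015 6.03175016] 0.000386664430495433 3.178674957853218
0.86 [279.8, 199.7, 302.0, 218.9] 369
0.77 [155.7, 178.2, 224.0, 234.8] 1904
0.76 [251.3, 239.9, 328.5, 294.5] 2508
0.54 [299.7, 182.4, 327.7, 216.6] 761
[286.76622362 214.08090501] [287.26056454 202.31555131]
```

View pics/c3.png

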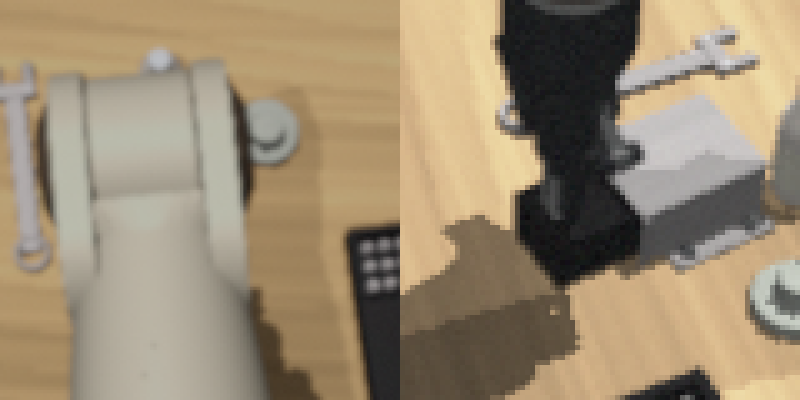

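```bash
python3 - <<'E'
from h import *
b=cam('side')
n=np.array([-.228,.9736,0]);u=np.array([.9736,.228,0])
P=np.array([.5706,.0789,.0745])
for s in(-1,1):
  q=proj(b,P+s*.0425*n+[0,0,.013]); print('c2 px',(q-[240,130])*400/120+[400,0])
im=b['color'][165:245,255:335,::-1].astype(float)
im=(255*(im/255)**.45).astype(np.uint8)
im=cv2.resize(im,(640,600),interpolation=3)
f=lambda X:tuple(np.int32((proj(b,X)-[255,165]+.5)*[8,7.5]))
O=np.array([.647,.095,0])
for z in(0,.036):
  for a,c in(((-.095,-.026),(-.045,-.026)),((-.095,.026),(-.045,.026)),((-.095,-.026),(-.095,.026))):
    cv2.line(im,f(O+a[0]*u+a[1]*n+[0,0,z]),f(O+c[0]*u+c[1]*n+[0,0,z]),(0,255,0),1)
for z in (.003,.022,.036): cv2.circle(im,f(np.array([.571,.0774,z])),4,(0,0,255),1)
cv2.imwrite('pics/c4.png',im)
E
```

```text
c2 px [583.68100145 242.67139425]
c2 px [533.09868443 181.89159287]
```

View pics/c4.png

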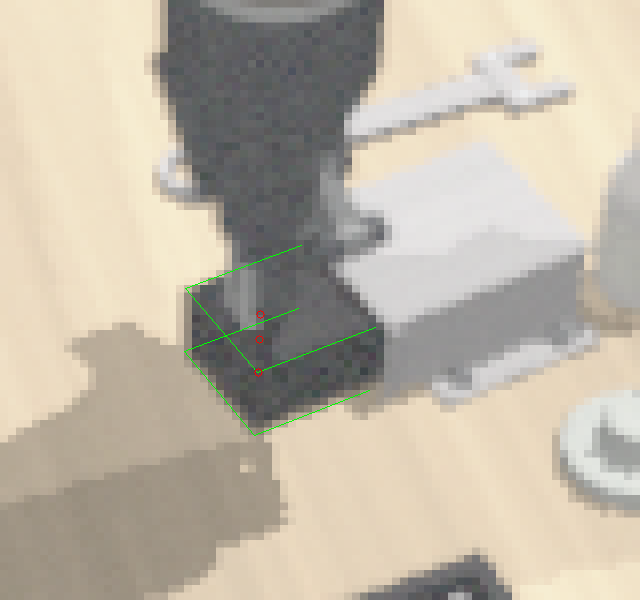

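```bash
python3 - <<'E'
from h import *
C={n:cam(n) for n in('top','side')}
P=np.array([.2316,.4986,.1977]); yaw=np.radians(155.1); y=np.array([np.sin(yaw),-np.cos(yaw),0])
for n in C:
  for s in(-1,0,1):
    for dz in (0.013,.046): print(n,s,dz,np.round(proj(C[n],P+s*.0425*y+[0,0,dz])*800/560))
t=cv2.imread('pics/top0.png')[440:560,0:200]; s=cv2.imread('pics/side0.png')[0:160,120:320]
g=lambda i:cv2.resize((255*(i/255.)**.5).astype(np.uint8),(400,i.shape[0]*2),interpolation=3)
t,s=g(t),g(s); t=np.vstack([t,np.zeros((80,400,3),np.uint8)])
cv2.imwrite('pics/c5.png',np.hstack([t,s]))
E
```

```text
top -1 0.013 [123. 495.]
top -1 0.046 [115. 498.]
top 0 0.013 [100. 483.]
top 0 0.046 [ 91. 485.]
top 1 0.013 [ 77. 471.]
top 1 0.046 [ 68. 473.]
side -1 0.013 [200. 147.]
side -1 0.046 [196. 133.]
side 0 0.013 [207. 136.]
side 0 0.046 [204. 123.]
side 1 0.013 [214. 127.]
side 1 0.046 [211. 113.]
```

View pics/c5.png

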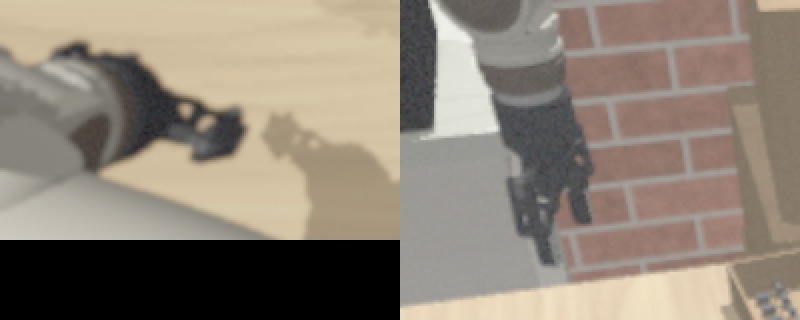

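From the start pictures, the contact with the tray's top and this view, the fingertips really stand about 33 mm higher than the reported TCP. X and y agree. They closed on the tray's top, so I'll raise, open and go down to a reported z of about -0.028.

Request:
{"api": "send_rows", "payload": {"moves": [0,0,0.8,0,0,0,1,0,0,0.4,0,0,0,-1,0,0,0,0,0,0,-1,0,0,0,0,0,0,-1,0,0,0,0,0,0,-1,0,0,0,0,0,0,-1,0,0,-1,0,0,0,-1,0,0,0,0,0,0,-1]}}

```text
time: 7.38
ee_pos: [0.5688, 0.0771, 0.0053]
tcp_rot: [-180.0, 0.2, 13.2]
wrist_force: [-0.8, -0.2, 0.7]
opening: 0.0851
grasp_force: 0.0
```

Request:
{"api": "send_rows", "payload": {"moves": [0,0,-0.5,0,0,0,-1,0,0,-0.5,0,0,0,-1,0,0,-0.45,0,0,0,-1,0,0,0,0,0,0,-1,0,0,0,0,0,0,-1]}}

```text
time: 8.0
ee_pos: [0.5703, 0.0773, -0.0289]
tcp_rot: [180.0, -0.0, 13.2]
wrist_force: [0.0, 1.2, -0.3]
opening: 0.0855
grasp_force: 0.0
```

Request:
{"api": "send_rows", "payload": {"moves": [0,0,0,0,0,0,1,0,0,0,0,0,0,1,0,0,0,0,0,0,1,0,0,0,0,0,0,1,0,0,0,0,0,0,1], "squeeze": 50}}

```text
time: 8.62
ee_pos: [0.5705, 0.0773, -0.0286]
tcp_rot: [180.0, -0.0, 13.2]
wrist_force: [-0.2, -0.9, 6.3]
opening: 0.0513
grasp_force: 53.6
```

Request:
{"api": "send_rows", "payload": {"moves": [-0.39,-0.09,0.05,0,0,0,1,-0.78,-0.18,0,0,0,0,1,-0.78,-0.18,0,0,0,0,1,-0.78,-0.18,0,0,0,0,1,-0.78,-0.18,0,0,0,0,1,-0.78,-0.18,0,0,0,0,1,-0.39,-0.09,0,0,0,0,1,0,0,0,0,0,0,1]}}

```text
time: 9.62
ee_pos: [0.4525, 0.0502, -0.0281]
tcp_rot: [-180.0, 0.0, 13.2]
wrist_force: [0.0, 0.1, -3.7]
opening: 0.0512
grasp_force: 52.9
```

```bash
python3 - <<'E'
from h import *
o=bot.get_obs();print(o['q'],o['ee_pos'],o['wrist_force'],o['opening'])
a,b=cam('top'),cam('side')
x=[cv2.resize(a['color'][150:270,210:330,::-1],(400,400),interpolation=3),cv2.resize(b['color'][155:255,235:335,::-1],(400,400),interpolation=3)]
cv2.imwrite('pics/c6.png',(255*(np.hstack(x)/255.)**.6).astype(np.uint8))
for n in('top','side'):
  for d in bot.landmark_of(n,'tray_bit_end'): print(n,d['p'],pix2plane(a if n=='top' else b,d['pixel'],.018))
E
```

```text
[ 6.32969076e+00 -6.05952677e+00 -2.60700128e+01  7.00140726e+01
  3.32722627e-04  1.73142840e+02] [ 0.45251296  0.05019712 -0.02805578] [ 0.00576492  0.06698811 -3.73849318] 0.051156487947699954
top 0.71 [ 0.61121662 -0.09902597  0.018     ]
top 0.71 [0.22011595 0.13952573 0.018     ]
top 0.6 [0.55440489 0.07387711 0.018     ]
side 0.76 [0.22007891 0.14515508 0.018     ]
side 0.59 [ 0.61725375 -0.10402453  0.018     ]
side 0.56 [0.56322811 0.08888394 0.018     ]
```

View pics/c6.png

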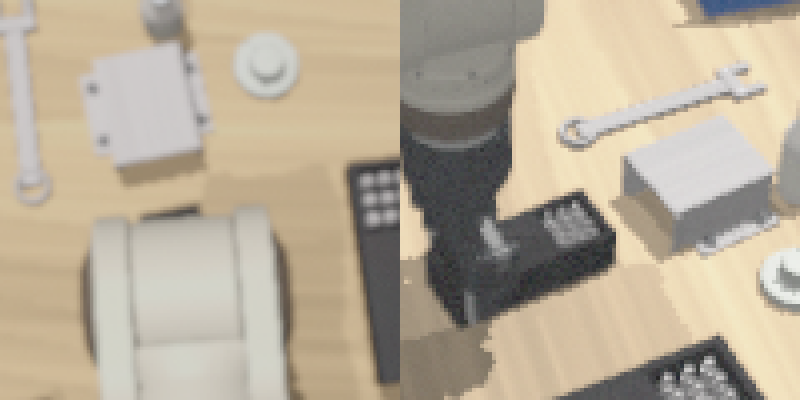

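The tray is fully out, with the bit end at side-crop (590,225), clear of the mouth. I'll regrasp at its middle.

Request:
{"api": "send_rows", "payload": {"moves": [0,0,0,0,0,0,-1,0,0,0,0,0,0,-1,0,0,0,0,0,0,-1,0.62,0.15,0,0,0,0,-1,0.62,0.15,0,0,0,0,-1,0.62,0.15,0,0,0,0,-1,0,0,0,0,0,0,-1]}}

```text
time: 10.7
ee_pos: [0.5002, 0.0617, -0.0279]
tcp_rot: [-180.0, -0.0, 13.2]
wrist_force: [-0.2, -0.1, -0.8]
opening: 0.0853
grasp_force: 0.0
```

Request:
{"api": "send_rows", "payload": {"moves": [0,0,0,0,0,0,1,0,0,0,0,0,0,1,0,0,0,0,0,0,1,0,0,0,0,0,0,1,0,0,0,0,0,0,1,0,0,0.5,0,0,0,1,0,0,1,0,0,0,1,0,0,0.5,0,0,0,1], "squeeze": 80}}

```text
time: 11.7
ee_pos: [0.5002, 0.0617, 0.0236]
tcp_rot: [180.0, -0.1, 13.2]
wrist_force: [-0.2, 1.1, -2.5]
opening: 0.0508
grasp_force: 83.7
```

Request:
{"api": "send_rows", "payload": {"moves": [0,0,0.2,0,0,1,1,0,0,0,0,0,1,1,0,0,0,0,0,1,1,0,0,0,0,0,1,1,0,0,0,0,0,1,1,0,0,0,0,0,1,1,0,0,0,0,0,1,1,0,0,0,0,0,1,1]}}

```text
time: 12.7
ee_pos: [0.4995, 0.0616, 0.027]
tcp_rot: [-180.0, 0.0, 82.2]
wrist_force: [0.5, -0.6, -2.3]
opening: 0.0507
grasp_force: 83.6
```

Request:
{"api": "send_rows", "payload": {"moves": [0,0,0,0,0,1,1,0,0,0,0,0,1,1,0,0,0,0,0,1,1,0,0,0,0,0,1,1,0,0,0,0,0,1,1,0,0,0,0,0,1,1,0,0,0,0,0,1,1,0,0,0,0,0,1,1]}}

```text
time: 13.7
ee_pos: [0.4995, 0.0616, 0.027]
tcp_rot: [-180.0, -0.0, 151.0]
wrist_force: [-0.5, 0.9, -3.5]
opening: 0.0509
grasp_force: 83.6
```

Request:
{"api": "send_rows", "payload": {"moves": [0,0,0,0,0,1,1,0,0,0,0,0,1,1,0,0,0,0,0,1,1,0,0,0,0,0,1,1,0,0,0,0,0,0.94,1,0,0,0,0,0,0,1]}}

```text
time: 14.45
ee_pos: [0.4995, 0.0616, 0.027]
tcp_rot: [180.0, -0.0, -166.9]
wrist_force: [0.1, 0.6, -2.8]
opening: 0.0509
grasp_force: 83.6
```

```bash
python3 - <<'E'
from h import *
o=bot.get_obs();print(o['q'],o['ee_pos'],o['tcp_rot'],o['wrist_force'],o['opening'])
a,b=cam('top'),cam('side')
x=[cv2.resize(a['color'][150:270,210:330,::-1],(400,400),interpolation=3),cv2.resize(b['color'][135:255,225:345,::-1],(400,400),interpolation=3)]
cv2.imwrite('pics/c7.png',(255*(np.hstack(x)/255.)**.6).astype(np.uint8))
E
```

```text
[ 7.02719767e+00 -1.17083855e+00 -1.52076670e+01  7.59864621e+01
 -1.60243647e-04 -6.08139533e+00] [0.49951199 0.06157217 0.02700176] [ 1.79997692e+02 -2.31764216e-02 -1.66891406e+02] [ 0.08324408  0.6270525  -2.78665568] 0.050944546752691625
```

View pics/c7.png

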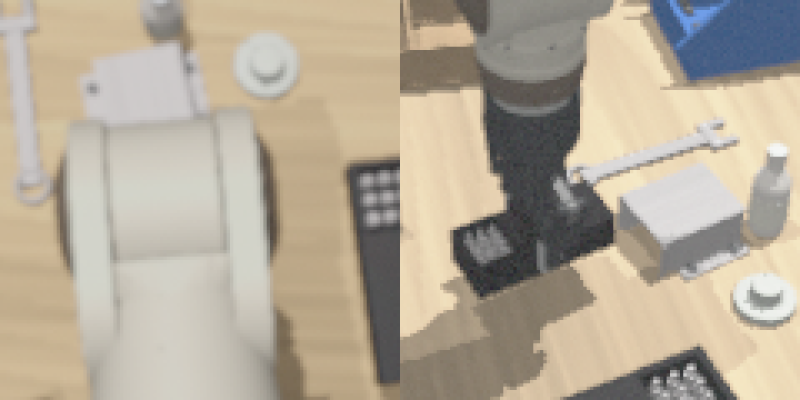

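The tray is turned: bits at (487,240), plain end facing the mouth, in line to about 1 mm. I'll set it down and regrasp near the bit end.

Request:
{"api": "send_rows", "payload": {"moves": [0,0,-0.8,0,0,0,1,0,0,-0.8,0,0,0,1,0,0,-0.4,0,0,0,1,0,0,-0.16,0,0,0,1,0,0,0,0,0,0,1,0,0,0,0,0,0,-1,0,0,0,0,0,0,-1,0,0,0,0,0,0,-1]}}

```text
time: 15.55
ee_pos: [0.5, 0.0616, -0.0264]
tcp_rot: [-180.0, 0.1, -166.8]
wrist_force: [0.7, 0.4, -0.3]
opening: 0.0855
grasp_force: 0.0
```

Request:
{"api": "send_rows", "payload": {"moves": [0,0,0,0,0,0,-1,-0.59,-0.14,0,0,0,0,-1,-0.59,-0.14,0,0,0,0,-1,-0.57,-0.13,0,0,0,0,-1,0,0,0,0,0,0,-1]}}

```text
time: 16.18
ee_pos: [0.4549, 0.0511, -0.0267]
tcp_rot: [-180.0, 0.0, -166.9]
wrist_force: [0.5, 0.1, -0.1]
opening: 0.0854
grasp_force: 0.0
```

Request:
{"api": "send_rows", "payload": {"moves": [0,0,0,0,0,0,1,0,0,0,0,0,0,1,0,0,0,0,0,0,1,0,0,0,0,0,0,1,0,0,0,0,0,0,1], "squeeze": 50}}

```text
time: 16.8
ee_pos: [0.4564, 0.0515, -0.0266]
tcp_rot: [180.0, 0.1, -166.8]
wrist_force: [1.3, 1.8, 3.2]
opening: 0.0513
grasp_force: 53.3
```

Request:
{"api": "send_rows", "payload": {"moves": [0.58,0.137,0,0,0,0,1,0.58,0.137,0,0,0,0,1,0.58,0.137,0,0,0,0,1,0.58,0.137,0,0,0,0,1]}}

```text
time: 17.3
ee_pos: [0.5137, 0.0649, -0.0266]
tcp_rot: [-180.0, -0.1, -166.8]
wrist_force: [-6.3, -2.0, 11.6]
opening: 0.0513
grasp_force: 54.0
```

Request:
{"api": "send_rows", "payload": {"moves": [0.58,0.137,0,0,0,0,1,0.58,0.137,0,0,0,0,1,0.58,0.137,0,0,0,0,1,0,0,0,0,0,0,1]}}

```text
time: 17.8
ee_pos: [0.5589, 0.0756, -0.0266]
tcp_rot: [-180.0, 0.1, -166.8]
wrist_force: [3.3, 1.0, 4.1]
opening: 0.0513
grasp_force: 53.3
```

Request:
{"api": "send_rows", "payload": {"moves": [0.2,0.047,0,0,0,0,1,0.2,0.047,0,0,0,0,1,0.2,0.047,0,0,0,0,1,0,0,0,0,0,0,1]}}

```text
time: 18.3
ee_pos: [0.5723, 0.0788, -0.0266]
tcp_rot: [-180.0, -0.0, -166.8]
wrist_force: [-1.2, -0.9, 8.0]
opening: 0.0512
grasp_force: 53.7
```

Request:
{"api": "send_rows", "payload": {"moves": [0.1,0.024,0,0,0,0,1,0.08,0.019,0,0,0,0,1,0,0,0,0,0,0,1]}}

```text
time: 18.68
ee_pos: [0.5764, 0.0797, -0.0266]
tcp_rot: [-180.0, -0.1, -166.8]
wrist_force: [-5.1, -0.9, 7.3]
opening: 0.0514
grasp_force: 53.8
```

Request:
{"api": "send_rows", "payload": {"moves": [0.08,0.019,0,0,0,0,1,0,0,0,0,0,0,1]}}

```text
time: 18.92
ee_pos: [0.5783, 0.0802, -0.0266]
tcp_rot: [-180.0, -0.1, -166.8]
wrist_force: [-3.5, -0.5, 8.5]
opening: 0.0509
grasp_force: 53.8
```

Request:
{"api": "send_rows", "payload": {"moves": [0.08,0.019,0,0,0,0,1,0,0,0,0,0,0,1]}}

```text
time: 19.18
ee_pos: [0.5788, 0.0803, -0.0266]
tcp_rot: [-180.0, -0.2, -166.8]
wrist_force: [-13.3, -3.4, 14.9]
opening: 0.0513
grasp_force: 54.5
```

Request:
{"api": "send_rows", "payload": {"moves": [0.08,0.019,0,0,0,0,1,0,0,0,0,0,0,1]}}

```text
time: 19.42
ee_pos: [0.5788, 0.0802, -0.0266]
tcp_rot: [-180.0, -0.5, -166.8]
wrist_force: [-23.1, -6.8, 21.4]
opening: 0.0513
grasp_force: 55.5
```

Request:
{"api": "send_rows", "payload": {"moves": [0.04,0.01,0,0,0,0,1,0,0,0,0,0,0,1]}}

```text
time: 19.68
ee_pos: [0.5786, 0.0803, -0.0267]
tcp_rot: [-180.0, -0.6, -166.8]
wrist_force: [-29.5, -7.2, 24.9]
opening: 0.0513
grasp_force: 55.7
```

It's home: the stop is firm and TCP is at the predicted s = -0.070. I'll relax, open and go straight up.

Request:
{"api": "send_rows", "payload": {"moves": [-0.16,-0.038,0,0,0,0,1,0,0,0,0,0,0,-1,0,0,0,0,0,0,-1,0,0,0,0,0,0,-1,0,0,0,0,0,0,-1,0,0,0.5,0,0,0,-1,0,0,1,0,0,0,-1,0,0,1,0,0,0,-1]}}

```text
time: 20.68
ee_pos: [0.58, 0.0807, 0.0372]
tcp_rot: [-180.0, 0.0, -166.8]
wrist_force: [0.6, -0.8, -1.0]
opening: 0.0855
grasp_force: 0.0
```

Request:
{"api": "send_rows", "payload": {"moves": [-1,0,1,0,0,0,-1,-1,0,1,0,0,0,-1,-1,0,1,0,0,0,-1,-1,0,1,0,0,0,-1,-1,0,0,0,0,0,-1,-1,0,0,0,0,0,-1,-1,0,0,0,0,0,-1,-1,0,0,0,0,0,-1]}}

```text
time: 21.68
ee_pos: [0.3792, 0.0806, 0.1367]
tcp_rot: [-180.0, 0.1, -166.8]
wrist_force: [-0.4, -0.2, 0.2]
opening: 0.0852
grasp_force: 0.0
```

```bash
python3 - <<'E'
from fit import *
o=bot.get_obs();print(o['ee_pos'],o['wrist_force'])
W={'top':(220,140,300,230),'side':(262,170,342,235)}; x=[]
for n in W:
    c=cam(n); l,t,r,b=W[n]; S=5
    im=cv2.resize(c['color'][t:b,l:r,::-1],None,fx=S,fy=S,interpolation=3)
    im=(255*(im/255.)**.6).astype(np.uint8)
    cv2.polylines(im,[np.int32((sil(c,box([.6472,.0953,.2312],-.09,-.045,.052,0,.036))[:,0]-[l,t]+.5)*S)],True,(0,255,0),1)
    x.append(np.vstack([im,np.zeros((450-len(im),400,3),np.uint8)]))
    for d in bot.landmark_of(n,'tray_bit_end'): print(n,d['p'],pix2plane(c,d['pixel'],.018))
cv2.imwrite('pics/c8.png',np.hstack(x)); print('expect',.6472-.09*.973,.0953-.09*.229)
E
```

```text
[0.37920917 0.08062188 0.13665609] [-0.40129212 -0.21660881  0.19630959]
top 0.8 [ 0.61405008 -0.10768568  0.018     ]
top 0.77 [0.55737756 0.07759577 0.018     ]
top 0.64 [0.21822022 0.13138527 0.018     ]
side 0.92 [0.56270074 0.08817351 0.018     ]
side 0.75 [ 0.60818409 -0.10598899  0.018     ]
side 0.62 [0.21861886 0.1447505  0.018     ]
expect 0.55963 0.07468999999999999
```

View pics/c8.png

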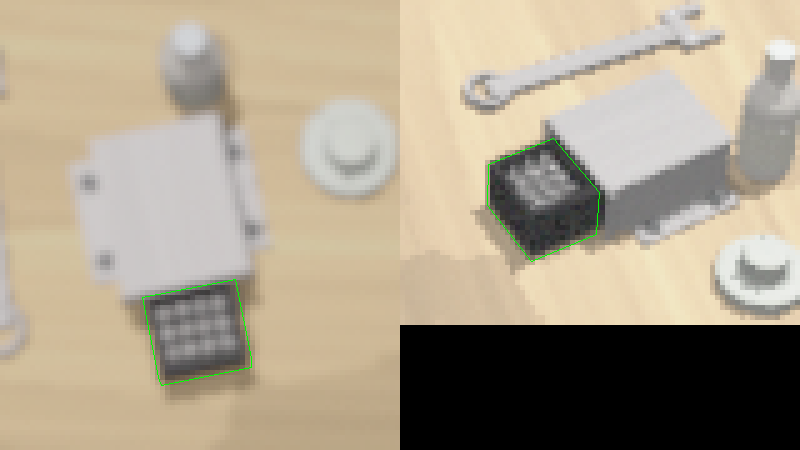

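The bits stand outside the mouth, the tray matches the expected home outline in both views, and the wrench, bottle and flange beside the sleeve haven't moved.

```bash
python3 -c "
from h import *
print(bot.job_done())"
```

```text
the job is handed in; nothing more can be done
None
```

The tray was pulled out, turned end for end and pushed fully home with the bits outside the mouth, and the job was handed in at about 22 s of the 72 s allowed; the first grasp closed lightly on top of the tray because the fingertips stand about 33 mm higher than reported, and I corrected for it.

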